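# Eject one weld boss and push it to the ready spot

## Task

At the welding bench, press the red plunger of the blue dispenser fully down once and let it spring back, so that a single copper weld boss comes out of the mouth and the others stay inside. Then, with the fingertips, push that boss along the table until it lies flat and wholly on the yellow painted spot, never gripping or lifting it. Leave the other things on the bench where they are.

Things in the scene. Friction and masses are not known exactly. Their poses are not given: they have to be found in the camera images.
- dispenser: Blue boss dispenser, screwed to the table. Origin: on the table, on the axis of its upright magazine (bottomless, open on top, 40 mm high, inside 37 mm square, front face 23.5 mm and sides 24.5 mm from the axis). Its x axis points from the mouth towards the plunger, z is up, so bosses come out along its -x. The body runs back to x = +120 mm at y +-24.5 mm, 40 mm high. The mouth is a 13.5 mm high gap under the front wall.
- plunger (a joint): Travel of the red plunger, m: 0 is up (rest), 0.0265 is fully down on its hard stop. A spring returns it: about 5 N to start it, 10 N fully down, plus up to about 4 N of drag. A full stroke pushes the lowest boss out along the table by 3 times the travel, to about 78 mm from the magazine axis along -x (a fast press throws it somewhat farther). Once it is back up, the next boss drops down, and another stroke would eject that one.
- plunger_top (a point): Centre of the flat top of the red plunger cap (36 mm across), 68 mm from the magazine axis along the dispenser's +x and 90 mm above the table when up, 63.5 mm when down; pressed straight down.
- boss1: The lowest copper weld boss in the magazine, the one that comes out: a plain round disc 34 mm across, 10 mm thick, about 65 g. Origin: centre of its underside; z along its axis. It slides on the bare table.
- boss2: The second boss, same size, lying on boss1 in the magazine. Origin: centre of its underside.
- boss3: The third and top boss, same size. Origin: centre of its underside.
- yellow_spot: The target: a yellow round spot, 90 mm across, painted flat on the table (no step). Origin: its centre.
- blue_spot: A blue round spot of the same size, painted on the other side of the bench; not the target. Origin: its centre.
- wrench: Bystander: an open-ended steel wrench, 170 mm long, lying flat. Origin: its underside, at its middle. Leave alone.
- chip_hammer: Bystander: a chipping hammer, 220 mm long, lying flat. Origin: its underside, at its middle. Leave alone.
- paste_tin: Bystander: a yellow round tin, 60 mm across and 55 mm high, standing. Origin: its underside, at its middle. Leave alone.
- angle_offcut: Bystander: an offcut of steel angle, 80 x 40 mm, 40 mm high, standing on one leg. Origin: its underside, at the middle of its foot. Leave alone.
- spatter_brush: Bystander: a hand brush, 200 mm long, lying flat. Origin: its underside, at its middle. Leave alone.
- magnet_square: Bystander: a red stepped welding magnet, 80 x 22 mm, 48 mm high. Origin: its underside, at the middle of its foot. Leave alone.
- tube_piece: Bystander: an upright piece of square steel tube, 40 x 40 mm, 60 mm high. Origin: its underside, at its middle. Leave alone.
Things that resemble listed ones, but are neither listed nor needed, are in the scene too. Leave any turquoise look-alike of the dispenser alone. Leave any white look-alike of the boss3 alone.

How it is judged:
On the way, in this order (a step that is already met when the one before it is completed fails the run):
1. the plunger is pressed fully down (at least 24 of its 26.5 mm) (value of joint plunger above 0.024 m).
2. the plunger is back up and the lowest boss lies clear of the mouth (value of joint plunger below 0.003 m and horizontal distance between boss1 and dispenser above 0.06 m), for 0.1 s.
At the end, for the whole second after the job is handed in: The ejected boss lies flat and still on the table, wholly on the yellow spot (its centre within 28 mm of the spot's), the plunger is up, and the other two bosses are in the magazine (horizontal distance between boss1 and yellow_spot below 0.028 m and height (world z) of boss1 below 0.003 m and angle between boss1's own z axis and vertical below 0.1 rad and linear speed of boss1 below 0.01 m/s and value of joint plunger below 0.003 m and horizontal distance between each of boss2, boss3 and dispenser below 0.006 m); the robot touches nothing.
It fails at once if the ejected boss is lifted or tipped up from the table (its underside's centre more than 8 mm up) (height (world z) of boss1 above 0.008 m).
It fails at once if the boss is gripped or pressed with more than 30 N (contact force between the fingers and boss1 above 30 N).
It fails at once if a second boss comes out of the magazine (horizontal distance between any of boss2, boss3 and dispenser above 0.015 m).
It fails at once if a bystander is moved by more than 15 mm (distance of any of wrench, chip_hammer, paste_tin, angle_offcut, spatter_brush, magnet_square, tube_piece from where it was at the start of the episode above 0.015 m).
It also fails if it takes over 58 s, if anything falls off the work surface, if the arm or the gripper's body presses on something with over 40 N, if the wrist force passes 120 N, or if a joint passes its speed limit or range.

## Robot

A 6-joint arm with a two-finger parallel gripper is mounted at the origin on the work surface. World frame = base frame: x ahead of the robot, y to its left, z up, the work surface at z = 0. Lengths are in m, angles in rad, forces in N, time in s.
With the tool pointing down it reaches from about 0.3 to 0.875 m from the base axis. Payload 4.2 kg.
Tool frame: the origin (TCP) lies on the mounting face of the last link; the fingertips stand 173 mm ahead of it and the grasp point (between the pads) lies 155 mm ahead of it; z points along the fingers, x is the direction in which the jaws open and shut, and the axes are right-handed (so a half turn about z gives the same grasp; the last joint's range is limited). The gripper opens to 85 mm and grips with 20 to 120 N. Pads are 22 mm wide; open, the fingers measure 114 mm over their backs; the gripper's body (76 mm by 85 mm) begins 54 mm behind the grasp point. The pads swing forward as they close: fully open they stand 13 mm farther back than shut.
Start: joints at [-1.148, 0.32, 1.565, -0, 1.257, -0.02], TCP at [0.246, -0.52, 0.405] pointing down, gripper open.
Joint ranges: [-3.11, 3.11], [-0.84, 2.01], [0.21, 2.61], [-1.34, 4.49], [0.05, 2.63], [-2.56, 2.56]. Speed limits (rad/s): [2.57, 2.57, 3.14, 3.14, 3.14, 3.14].

## Interface

Orientations are given as a unit quaternion [x, y, z, w].
In Python, from plant import robot gives the robot as it stands.
- The arm moves only by the tool send_rows, never from a script. Its argument "commands" is a list that holds one entry, the list of rows, each a list of 7 numbers: the closure, from 0 (fully open) to 1 (shut), then the shift along the tool's x, y, z in mm, then the turn, a rotation vector about the tool's x, y, z in rad. In form: [[[fingers, dx, dy, dz, wx, wy, wz], ...]]. A call has 1 to 8 rows; each row shifts and turns the commanded pose from where the row before left it, along the tool's axes as they then stand; what a row does not reach is not made up. A row lasts 1/12 s, in which the tool goes at most 41.7 mm and 7.16 degrees, less where a joint would pass 70% of its speed; a pose out of reach is approached as far as the arm can. A call is refused whole if a number of a shift passes 41.7 or a number of a turn 0.125, either way. A call with a gripper value outside its range is refused whole. The fingers move at their own pace and stop on an object; "force" is the grip in N (left out, the last holds). Time passes only in rows, so rows that do not move let the fingers close. It gives the time, the measured TCP pose, the force and the opening at its end, in the units of the state.
- robot.observe(): the state, without advancing time (a new reading comes with each control period).
- robot.read_camera(name): name is "scene" or "top" or "wrist"; returns the picture (400x640x3 uint8, blue, green, red); there is no depth.
- robot.camera_info(name): a dict with "mtx" (3x3 intrinsics, pixels), "k1" (the pictures are not rectified: a ray, as slopes to the right and down, at radius r is drawn at 1 + k1 r^2 times it, then the intrinsics apply), "rvec" (rotation vector, rad) and "tvec" (3), from world to camera coordinates, as OpenCV has them. Camera axes: x right, y down, z forward; pixel columns grow to the right and rows downward; lengths in m; the calibration is good to about 2 mm. A picture is of the moment at which its call begins: read the wrist's pose just before it. camera_info takes no time and is no camera call; for the wrist camera it gives the pose at the moment of the call.
- robot.hand_in(): hands the job in, once; it reports no verdict.
The state is a dict: "clock": time; "joints": joint angles; "dq": joint speeds; "effort": joint torques, N m; "ee_pos": TCP position; "eef_rot": TCP orientation; "force": force on the tool from outside, world axes, zero at the start; "torque": the same for the moment, N m; "grip_width": opening from 0.0 (shut) to 1.0 (fully open).
Only numpy, scipy, OpenCV 4.12 (cv2) and the standard library are available. Lean on these libraries where they do the work, as an engineer would, in place of code of your own. Each camera call takes 0.05 s, during which the arm holds its last target.

## Working session

There is one attempt and no reset: what is moved stays moved. The work goes in short steps, Python scripts to look and compute and a tool call to move; the robot and the scene stay as the last step left them, time stands still between calls to the robot, and variables do not carry over. Pictures are saved under pics/ and viewed, and the job is handed in when it is done.

Besides the shell and the picture viewer there is one more tool, called after "Request:" as a command line: name --argument value ..., lists and objects as JSON in quotes. send_rows: Moves the arm, as the interface text tells. Its arguments: {"type":"object","properties":{"commands":{"type":"array"},"force":{"type":"number"}},"required":["commands"]}

```bash
mkdir -p pics; ls; python3 - <<'E'
from plant import robot
import cv2
print(robot.observe())
for n in ("scene","top","wrist"):
    i=robot.camera_info(n); print(n,i)
    cv2.imwrite(f"pics/{n}0.png",robot.read_camera(n))
E
```

```text
pics
{'clock': 0.0, 'joints': array([-1.14801558e+00,  3.20282086e-01,  1.56569445e+00, -2.93562993e-06,
        1.25739834e+00, -2.00178849e-02]), 'dq': array([-0.00071024, -0.00018577,  0.00203952, -0.00307484, -0.00020315,
        0.0010942 ]), 'effort': array([-3.01904884e-04, -4.15518558e+01, -2.34158188e+01,  2.24991584e-05,
        8.22661270e-03,  3.10892653e-05]), 'ee_pos': array([ 0.24628851, -0.51938741,  0.40388164]), 'eef_rot': array([ 8.45124118e-01, -5.34569389e-01, -7.44182903e-04, -4.90175481e-04]), 'force': array([0.62296761, 0.64576632, 0.20036348]), 'torque': array([ 0.01290559,  0.03911499, -0.00289698]), 'grip_width': 0.9994011992595224}
scene {'mtx': array([[395.71289199,   0.        , 317.86399288],
       [  0.        , 395.71289199, 205.76962758],
       [  0.        ,   0.        ,   1.        ]]), 'k1': 0.01671247206453157, 'rvec': array([ 1.75642935,  2.06104604, -0.62334918]), 'tvec': array([ 0.06371821, -0.32615842,  1.28917318])}
top {'mtx': array([[509.70369638,   0.        , 321.96846775],
       [  0.        , 509.70369638, 200.09055879],
       [  0.        ,   0.        ,   1.        ]]), 'k1': -0.09278724642741447, 'rvec': array([ 2.17396544, -2.16205435,  0.0954746 ]), 'tvec': array([-4.48957037e-04,  4.86267923e-01,  1.26008014e+00])}
wrist {'mtx': array([[307.5980444 ,   0.        , 321.95229786],
       [  0.        , 307.5980444 , 204.0670391 ],
       [  0.        ,   0.        ,   1.        ]]), 'k1': 0.003549967299111782, 'rvec': array([-2.42961086,  1.53556328,  0.2397998 ]), 'tvec': array([-0.57388351, -0.04114775,  0.38054796])}
```

View pics/scene0.png

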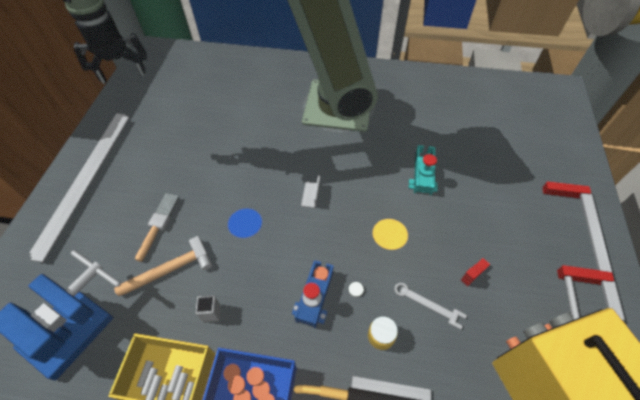

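View pics/top0.png

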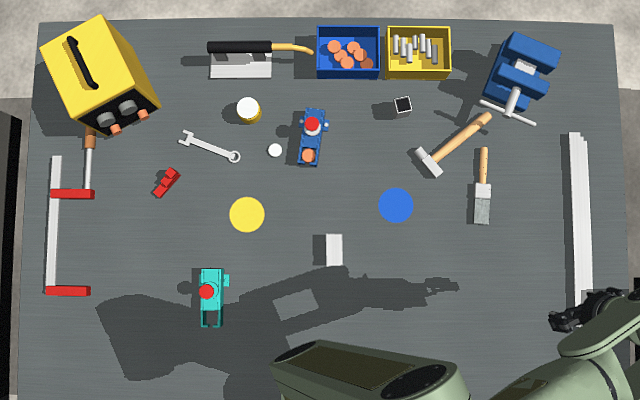

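View pics/wrist0.png

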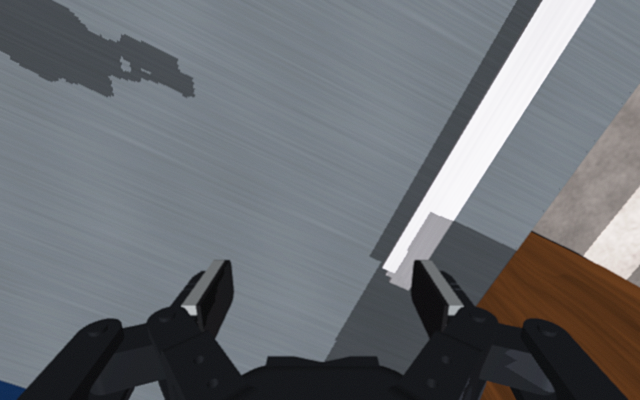

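The top view shows the blue dispenser with its red cap at about (312,125) and its magazine at (308,155). The yellow spot is at (247,214), the turquoise look-alike is at lower left, and the white look-alike disc is at (275,150).

```bash
cat > h.py <<'E'
import numpy as np, cv2
from plant import robot
from scipy.spatial.transform import Rotation as R
def ray(info,px):
    p=np.array(px,float).reshape(-1,1,2)
    n=cv2.undistortPoints(p,info["mtx"],np.array([info["k1"],0,0,0,0.]),None,None,None).reshape(-1,2)
    Rm=cv2.Rodrigues(info["rvec"])[0]
    d=np.c_[n,np.ones(len(n))]@Rm
    c=-Rm.T@info["tvec"]
    return c,d
def plane(info,px,z):
    c,d=ray(info,px); return c+d*((z-c[2])/d[:,2])[:,None]
def proj(info,P):
    return cv2.projectPoints(np.array(P,float).reshape(-1,1,3),info["rvec"],info["tvec"],info["mtx"],np.array([info["k1"],0,0,0,0.]))[0].reshape(-1,2)
def blobs(img,lo,hi,amin=40):
    h=cv2.cvtColor(img,cv2.COLOR_BGR2HSV)
    m=cv2.inRange(h,np.array(lo),np.array(hi))
    n,l,s,c=cv2.connectedComponentsWithStats(m)
    return [(s[i,4],c[i],s[i,:4],(l==i).astype(np.uint8)) for i in range(1,n) if s[i,4]>=amin]
def save(img,name,box=None,k=1):
    if box is not None: img=img[box[1]:box[3],box[0]:box[2]]
    cv2.imwrite("pics/"+name,cv2.resize(img,None,fx=k,fy=k,interpolation=cv2.INTER_CUBIC))
E
python3 - <<'E'
from h import *
for n in("top","scene"):
    im=cv2.imread(f"pics/{n}0.png"); I=robot.camera_info(n)
    for nm,lo,hi,z in(("yellow",(22,120,120),(32,255,255),0),("blue",(100,120,60),(125,255,255),0),("red",(0,170,80),(6,255,255),.09),("copper",(7,80,120),(16,255,255),.03),("white",(0,0,200),(180,30,255),.01)):
        for a,c,b,m in blobs(im,lo,hi):
            print(n,nm,a,c.round(1),b,plane(I,c,z)[0].round(4))
im=cv2.imread("pics/top0.png");save(im,"top0c.png",(220,90,380,250),4 if 0 else 3.7)
im=cv2.imread("pics/scene0.png");save(im,"sc0c.png",(260,210,460,360),4)
E
```

```text
top yellow 6469 [94.8 66.8] [ 39  14 122 107] [0.8487 0.6212 0.    ]
top yellow 1346 [418.  54.] [387  26  65  46] [ 0.8807 -0.2512  0.    ]
top yellow 105 [286.3  45.9] [272  44  35   6] [0.9014 0.1    0.    ]
top yellow 97 [254.8 116.2] [241 104  21  19] [0.7084 0.1797 0.    ]
top yellow 974 [246.6 214.2] [229 197  36  35] [0.4513 0.1957 0.    ]
top blue 2533 [347.1  50.9] [316  25  64  55] [ 0.8877 -0.062   0.    ]
top blue 2754 [520.1  67.1] [482  32  79  72] [ 0.8494 -0.5266  0.    ]
top blue 172 [522.8 101.3] [516  93  15  18] [ 0.7548 -0.5292  0.    ]
top blue 707 [311.6 133.6] [297 107  32  60] [0.6622 0.0304 0.    ]
top blue 965 [395.2 204.9] [378 188  35  35] [ 0.477  -0.1855  0.    ]
top red 143 [311.4 123.4] [305 117  14  14] [0.6668 0.0285 0.09  ]
top red 336 [166.5 181.8] [153 167  27  31] [0.5225 0.3787 0.09  ]
top red 417 [ 72.5 193.3] [ 50 189  45  10] [0.4934 0.6148 0.09  ]
top red 167 [205.9 291.1] [199 284  15  15] [0.2619 0.2754 0.09  ]
top red 432 [ 68.2 290.4] [ 46 286  45  10] [0.257 0.615 0.09 ]
top copper 349 [340.   54.4] [328  40  26  28] [ 0.8658 -0.0424 
[... 3816 characters left out ...]
225 365  25  35] [ 0.8641 -0.0915  0.03  ]
scene copper 445 [258.9 384.8] [248 369  26  31] [ 0.8599 -0.0445  0.03  ]
scene white 78 [ 78.5 180.8] [ 67 165  22  34] [ 0.422  -0.6777  0.01  ]
scene white 105 [309.8 192.4] [304 185  12  19] [ 0.3605 -0.0278  0.01  ]
scene white 499 [ 47.3 235.7] [ 32 200  35  59] [ 0.5985 -0.6707  0.01  ]
scene white 41 [ 82.3 259.4] [ 73 252  19  15] [ 0.6475 -0.5496  0.01  ]
scene white 146 [355.6 288.6] [349 282  14  14] [0.6174 0.1271 0.01  ]
scene white 224 [ 46.2 313.6] [ 36 304  22  19] [ 0.7871 -0.5647  0.01  ]
scene white 513 [383.5 329.5] [371 317  26  26] [0.7028 0.1991 0.01  ]
scene white 41 [173.4 376.4] [169 366  10  24] [ 0.8698 -0.2294  0.01  ]
```

View pics/top0c.png

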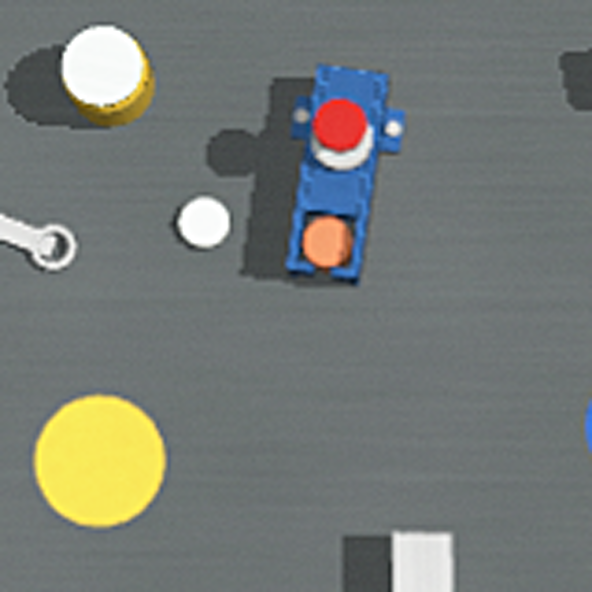

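View pics/sc0c.png

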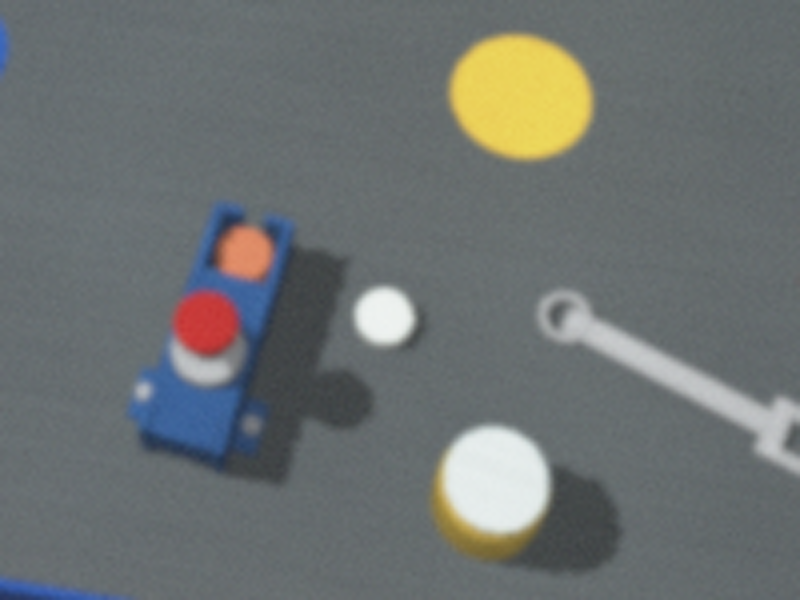

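```bash
cat >> h.py <<'E'
def delta(target,s=None):
    s=s or robot.observe(); M=R.from_quat(s["eef_rot"])
    return (M.inv().apply(np.array(target)-s["ee_pos"])*1000).round(1)
def st():
    s=robot.observe(); M=R.from_quat(s["eef_rot"]).as_matrix()
    print("t",round(float(s["clock"]),2),"pos",(s["ee_pos"]*1000).round(1),"xang",np.degrees(np.arctan2(M[1,0],M[0,0])).round(2),"tilt",(M[:2,2]).round(4),"F",s["force"].round(1),"grip",round(float(s["grip_width"]),3)); return s
E
python3 - <<'E'
from h import *
s=st(); I=robot.camera_info("wrist"); c,_=ray(I,[[320,200]])
print("cam in tool mm",delta(c,s))
A=[];B=[]
T=robot.camera_info("top");S=robot.camera_info("scene")
def tri(a,b):
    c1,d1=ray(T,[a]);c2,d2=ray(S,[b]);d1=d1[0];d2=d2[0]
    M=np.c_[d1,-d2];t=np.linalg.lstsq(M,c2-c1,rcond=None)[0];return ((c1+d1*t[0]+c2+d2*t[1])/2).round(4)
print(tri((311.4,123.4),(311,290.6)),tri((308,154.9),(320.9,272.4)),tri((246.6,214.2),(389.8,233.8)))
# spot by ellipse of contour points on plane
for n in("top","scene"):
    im=cv2.imread(f"pics/{n}0.png");I=robot.camera_info(n)
    for a,c,b,m in blobs(im,(22,120,120),(32,255,255),700):
        if b[2]<40:
            k=cv2.findContours(m,0,1)[0][0].reshape(-1,2);P=plane(I,k,0)[:,:2];print(n,cv2.minEnclosingCircle(P.astype(np.float32)))
E
```

```text
t 0.15 pos [ 246.3 -519.4  404.1] xang -64.63 tilt [-0.0006  0.0012] F [-0.   0.2  0.4] grip 0.999
cam in tool mm [ -0.1 -75.8  30. ]
[0.6676 0.0297 0.0858] [0.5996 0.0397 0.0322] [ 4.511e-01  1.971e-01 -2.000e-04]
top ((0.451337993144989, 0.19590237736701965), 0.04544694721698761)
scene ((0.4499395787715912, 0.19821524620056152), 0.04514085128903389)
```

Request:
send_rows --commands '[[[1,0,0,0,0,0,-0.12],[1,0,0,0,0,0,-0.12],[1,0,0,0,0,0,-0.12],[1,0,0,0,0,0,-0.12],[1,0,0,0,0,0,-0.12],[1,0,0,0,0,0,-0.12],[1,0,0,0,0,0,-0.12],[1,0,0,0,0,0,-0.12]]]' --force 30

```text
clock: 0.82
ee_pos: [0.2463, -0.5195, 0.4043]
eef_rot: [0.997, -0.081, -0.0, -0.0]
force: [0.6, -0.4, -0.6]
grip_width: -0.001
```

Request:
send_rows --commands '[[[1,0,0,0,0,0,-0.12],[1,0,0,0,0,0,-0.12],[1,0,0,0,0,0,-0.12],[1,0,0,0,0,0,-0.12],[1,0,0,0,0,0,-0.12],[1,0,0,0,0,0,-0.02],[1,0,0,0,0,0,0]]]'

```text
clock: 1.4
ee_pos: [0.2463, -0.5195, 0.4045]
eef_rot: [0.975, 0.223, -0.0, -0.0]
force: [0.5, 0.4, -0.8]
grip_width: -0.005
```

```bash
python3 - <<'E'
from h import *
s=st(); print(s["joints"].round(3)); print(delta((0.668,0.030,0.405),s))
E
```

```text
t 1.4 pos [ 246.3 -519.5  404.5] xang 25.79 tilt [-0.0002  0.0004] F [ 0.5  0.4 -0.8] grip -0.005
[-1.148  0.32   1.565 -0.     1.257 -1.598]
[ 6.187e+02 -3.114e+02 -4.000e-01]
```

Request:
send_rows --commands '[[[1,36,-18,0,0,0,0],[1,36,-18,0,0,0,0],[1,36,-18,0,0,0,0],[1,36,-18,0,0,0,0],[1,36,-18,0,0,0,0],[1,36,-18,0,0,0,0],[1,36,-18,0,0,0,0],[1,36,-18,0,0,0,0]]]'

```text
clock: 2.07
ee_pos: [0.4433, -0.2624, 0.4049]
eef_rot: [0.975, 0.223, 0.0, 0.0]
force: [1.5, 0.2, -0.1]
grip_width: 0.004
```

Request:
send_rows --commands '[[[1,36,-18,0,0,0,0],[1,36,-18,0,0,0,0],[1,36,-18,0,0,0,0],[1,36,-18,0,0,0,0],[1,36,-18,0,0,0,0],[1,36,-18,0,0,0,0],[1,30,-17,0,0,0,0],[1,10,-7,0,0,0,0]]]'

```text
clock: 2.73
ee_pos: [0.6174, -0.0299, 0.4041]
eef_rot: [0.974, 0.224, 0.001, -0.001]
force: [-0.2, -0.6, 0.7]
grip_width: -0.001
```

```bash
python3 - <<'E'
from h import *
s=st(); print(s["joints"].round(3)); print(delta((0.668,0.030,0.405),s))
E
```

```text
t 2.73 pos [617.4 -29.9 404.1] xang 25.95 tilt [0.0011 0.0016] F [-0.2 -0.6  0.7] grip -0.001
[-0.067  0.388  1.462  0.002  1.291 -0.521]
[ 71.7 -31.7  -0.8]
```

Request:
send_rows --commands '[[[1,30,-14,0,0,0,0],[1,30,-14,0,0,0,0],[1,12,-5,0,0,0,0],[1,2,-1,20,0,0,0],[1,0,0,35,0,0,0],[1,0,0,35,0,0,0],[1,0,0,20,0,0,0],[1,0,0,0,0,0,0]]]'

```text
clock: 3.4
ee_pos: [0.6651, 0.0285, 0.289]
eef_rot: [0.975, 0.223, -0.006, -0.001]
force: [-0.4, -0.0, -0.5]
grip_width: 0.001
```

```bash
python3 - <<'E'
from h import *
s=st(); print(delta((0.6678,0.030,0.263),s))
for n in("wrist","top","scene"): save(robot.read_camera(n),n+"1.png")
im=cv2.imread("pics/wrist1.png")
E
```

```text
t 3.4 pos [665.1  28.5 289. ] xang 25.79 tilt [-0.0116 -0.0009] F [-0.4 -0.  -0.5] grip 0.001
[ 3.4 -0.  26. ]
```

View pics/wrist1.png

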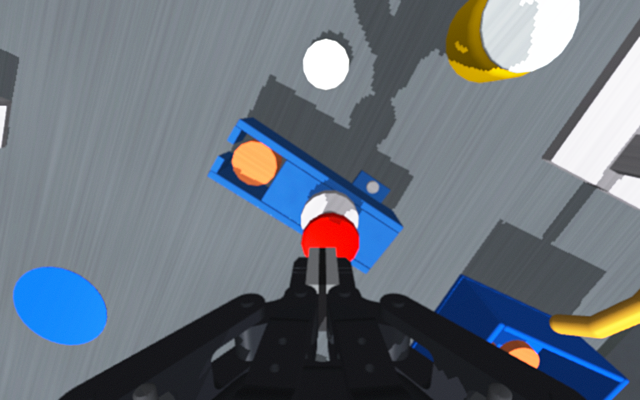

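View pics/scene1.png

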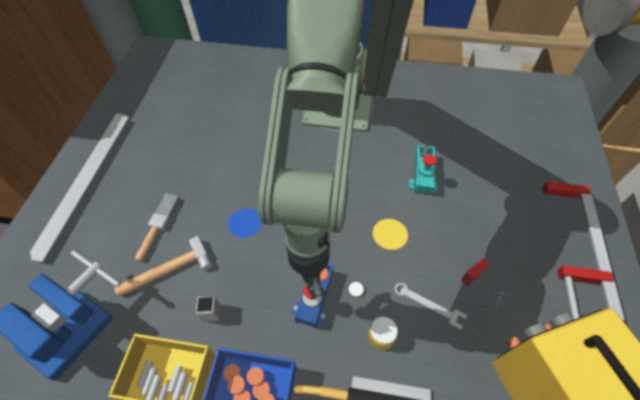

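The fingertips are over the red cap (about 330,240 in the wrist view). I'll check the cap position in the wrist view once more and then press.

```bash
python3 - <<'E'
from h import *
s=st(); I=robot.camera_info("wrist"); im=robot.read_camera("wrist")
for a,c,b,m in blobs(im,(0,170,80),(6,255,255)):
    k=cv2.findContours(m,0,1)[0][0].reshape(-1,2);P=plane(I,k,.09)[:,:2];print("cap",a,cv2.minEnclosingCircle(P.astype(np.float32)))
for a,c,b,m in blobs(im,(7,80,120),(16,255,255),300): print("cop",a,plane(I,c,.03).round(4))
print(delta((0.6678,0.030,0.263),s))
E
```

```text
t 3.55 pos [667.4  28.8 296.2] xang 25.83 tilt [ 0.0023 -0.0002] F [ 0.4 -0.8  1.4] grip -0.001
cap 1962 ((0.6656585335731506, 0.0303057711571455), 0.01812930777668953)
cop 1216 [[0.5991 0.0405 0.03  ]]
cop 534 [[ 0.885  -0.0172  0.03  ]]
[ 0.9 -0.9 33.2]
```

Request:
send_rows --commands '[[[1,0,-1,12,0,0,0],[1,0,0,12,0,0,0],[1,0,0,4,0,0,0],[1,0,0,2,0,0,0],[1,0,0,2,0,0,0],[1,0,0,2,0,0,0],[1,0,0,2,0,0,0],[1,0,0,2,0,0,0]]]'

```text
clock: 4.27
ee_pos: [0.6665, 0.0301, 0.2597]
eef_rot: [0.975, 0.224, 0.001, 0.0]
force: [-6.0, -0.1, 14.2]
grip_width: 0.0
```

Request:
send_rows --commands '[[[1,0,0,2,0,0,0],[1,0,0,2,0,0,0],[1,0,0,2,0,0,0],[1,0,0,2,0,0,0],[1,0,0,2,0,0,0],[1,0,0,2,0,0,0],[1,0,0,2,0,0,0]]]'

```text
clock: 4.85
ee_pos: [0.6664, 0.0301, 0.2462]
eef_rot: [0.975, 0.224, 0.001, 0.0]
force: [-5.3, -1.2, 15.4]
grip_width: -0.0
```

```bash
python3 - <<'E'
from h import *
s=st(); print(delta((0.6678,0.030,0.2365),s))
E
```

```text
t 4.85 pos [666.4  30.1 246.2] xang 25.9 tilt [ 0.0021 -0.0001] F [-5.3 -1.2 15.4] grip -0.0
[1.2 0.7 9.7]
```

Request:
send_rows --commands '[[[1,0,0,2,0,0,0],[1,0,0,2,0,0,0],[1,0,0,2,0,0,0],[1,0,0,2,0,0,0]]]'

```text
clock: 5.18
ee_pos: [0.6664, 0.0301, 0.2384]
eef_rot: [0.975, 0.224, 0.001, 0.0]
force: [-5.6, -0.4, 15.0]
grip_width: 0.002
```

Request:
send_rows --commands '[[[1,0,0,1,0,0,0],[1,0,0,0.5,0,0,0],[1,0,0,0,0,0,0]]]'

```text
clock: 5.43
ee_pos: [0.6664, 0.0301, 0.237]
eef_rot: [0.975, 0.224, 0.001, 0.0]
force: [-5.5, 0.3, 15.4]
grip_width: 0.002
```

```bash
python3 - <<'E'
from h import *
s=st(); print(delta((0.6678,0.030,0.2365),s))
E
```

```text
t 5.43 pos [666.4  30.1 237. ] xang 25.89 tilt [ 0.0022 -0.0001] F [-5.5  0.3 15.4] grip 0.002
[1.2 0.6 0.5]
```

Force is still at spring level, so I'll go on until the hard stop shows up in the force.

Request:
send_rows --commands '[[[1,0,0,1,0,0,0],[1,0,0,1,0,0,0],[1,0,0,0,0,0,0]]]'

```text
clock: 5.68
ee_pos: [0.6664, 0.0301, 0.2368]
eef_rot: [0.975, 0.224, 0.001, 0.0]
force: [-9.1, 0.5, 23.6]
grip_width: 0.001
```

The force jumped to 24 N with the height stalled at 0.2368, so the plunger is on its hard stop. Next I lift straight up.

Request:
send_rows --commands '[[[1,0,0,-4,0,0,0],[1,0,0,-8,0,0,0],[1,0,0,-8,0,0,0],[1,0,0,-10,0,0,0],[1,0,0,-15,0,0,0],[1,0,0,-25,0,0,0],[1,0,0,-25,0,0,0],[1,0,0,-15,0,0,0]]]'

```text
clock: 6.35
ee_pos: [0.6671, 0.0302, 0.3443]
eef_rot: [0.975, 0.224, 0.002, 0.0]
force: [1.0, 0.1, -0.8]
grip_width: -0.002
```

```bash
python3 - <<'E'
from h import *
s=st()
I=robot.camera_info("wrist"); im=robot.read_camera("wrist"); save(im,"wrist2.png")
sc=robot.read_camera("scene"); save(sc,"scene2.png"); save(sc,"scene2c.png",(260,180,460,330),4)
for n,i,m0 in(("w",I,im),("s",robot.camera_info("scene"),sc)):
    for a,c,b,m in blobs(m0,(7,80,120),(16,255,255),60): print(n,"cop",a,c.round(1),b,"z10",plane(i,c,.01).round(4),"z20",plane(i,c,.02)[0].round(4))
    for a,c,b,m in blobs(m0,(0,170,80),(6,255,255)): print(n,"cap",a,c.round(1),plane(i,c,.09).round(4))
E
```

```text
t 6.35 pos [667.1  30.2 344.3] xang 25.9 tilt [0.0042 0.0001] F [ 1.   0.1 -0.8] grip -0.002
w cop 1135 [191.9 101.8] [173  83  38  39] z10 [[0.5219 0.05   0.01  ]] z20 [0.5255 0.0516 0.02  ]
w cop 1046 [260.4 149.6] [242 131  40  36] z10 [[0.5965 0.0368 0.01  ]] z20 [0.5977 0.0389 0.02  ]
w cop 1044 [470.9 316.9] [441 303  56  29] z10 [[ 0.8935 -0.036   0.01  ]] z20 [ 0.885  -0.0316  0.02  ]
w cop 127 [426.1 353.5] [418 347  16  15] z10 [[ 0.8742 -0.1044  0.01  ]] z20 [ 0.8662 -0.0977  0.02  ]
w cap 1451 [320.5 210.6] [[0.6654 0.0303 0.09  ]]
s cop 239 [146.1 243.4] [136 227  22  34] z10 [[ 0.5806 -0.4117  0.01  ]] z20 [ 0.585  -0.4059  0.02  ]
s cop 92 [332.  249.5] [327 243  10  13] z10 [[0.5245 0.0574 0.01  ]] z20 [0.5295 0.058  0.02  ]
s cop 743 [152.7 273.9] [115 251  80  44] z10 [[ 0.6572 -0.3625  0.01  ]] z20 [ 0.6607 -0.3572  0.02  ]
s cop 492 [235.9 383. ] [225 365  25  35] z10 [[ 0.8616 -0.096   0.01  ]] z20 [ 0.8628 -0.0937  0.02  ]
s cop 445 [258.9 384.8] [248 369  26  31] z10 [[ 0.8573 -0.0478  0.01  ]] z20 [ 0.8586 -0.0461  0.02  ]
s cap 78 [429.6 159.8] [[0.2634 0.2782 0.09  ]]
s cap 379 [565.7 189.2] [[0.3085 0.6103 0.09  ]]
s cap 129 [477.9 268.3] [[0.5596 0.3858 0.09  ]]
s cap 518 [584.8 274.2] [[0.5372 0.6114 0.09  ]]
s cap 118 [310.9 291.2] [[0.6705 0.0312 0.09  ]]
```

View pics/wrist2.png

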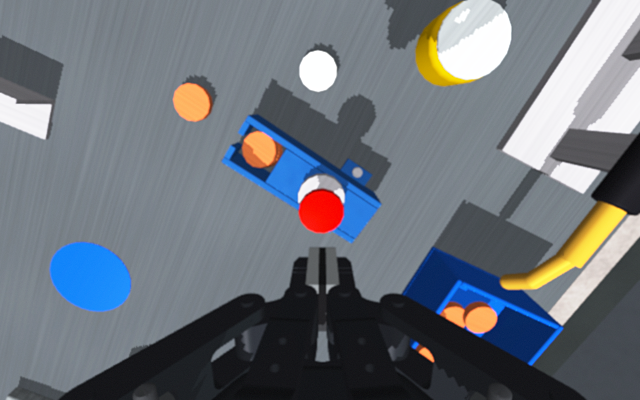

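View pics/scene2c.png

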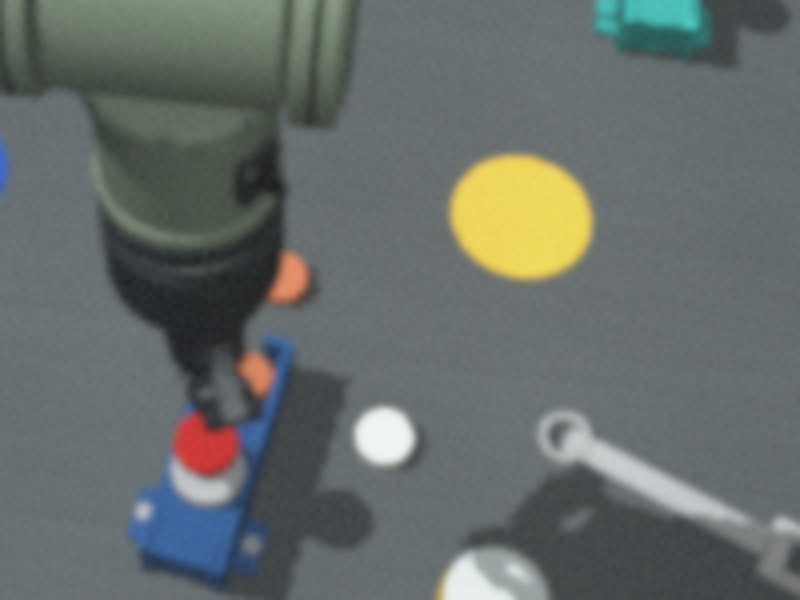

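Boss1 now lies alone at about (0.523, 0.0505). In the wrist view it is at (192,102), one boss is still visible in the magazine, and the cap is back up. I'll move behind the boss with the jaws about 17 mm apart, as a cradle.

```bash
python3 - <<'E'
from h import *
s=st(); print(delta((0.5495,-0.0033,0.25),s))
E
```

```text
t 6.45 pos [667.3  30.2 344.9] xang 25.9 tilt [0.0075 0.0002] F [ 0.8  0.2 -0.4] grip 0.003
[-121.3  -21.6   94. ]
```

Request:
send_rows --commands '[[[0.8,-20,-4,0,0,0,0],[0.8,-30,-6,0,0,0,0],[0.8,-30,-6,0,0,0,0],[0.8,-30,-6,0,0,0,0],[0.8,-10,0,20,0,0,0],[0.8,0,0,35,0,0,0],[0.8,0,0,30,0,0,0],[0.8,0,0,10,0,0,0]]]'

```text
clock: 7.12
ee_pos: [0.5466, -0.0026, 0.2415]
eef_rot: [0.975, 0.224, -0.004, -0.001]
force: [-0.5, 0.1, -0.7]
grip_width: 0.199
```

Request:
send_rows --commands '[[[0.8,0,0,0,0,0,0],[0.8,0,0,0,0,0,0]]]'

```text
clock: 7.28
ee_pos: [0.5493, -0.0024, 0.2459]
eef_rot: [0.975, 0.224, -0.0, -0.0]
force: [0.9, 0.4, 0.4]
grip_width: 0.203
```

```bash
python3 - <<'E'
from h import *
s=st(); print(delta((0.5495,-0.0033,0.177),s))
I=robot.camera_info("wrist"); im=robot.read_camera("wrist"); save(im,"wrist3.png")
for a,c,b,m in blobs(im,(7,80,120),(16,255,255),300): print("cop",a,c.round(1),plane(I,c,.01).round(4), delta(plane(I,c,.01)[0],s))
# expected pixel of tip plane points
M=R.from_quat(s["eef_rot"]).as_matrix()
for q in((0,0,173),(8.5,-11,173),(-8.5,-11,173),(26,-11,173),(26,11,173)): print(q,proj(I,s["ee_pos"]+M@np.array(q)/1000).round(0))
E
```

```text
t 7.28 pos [549.3  -2.4 245.9] xang 25.9 tilt [-0.0009 -0.0001] F [0.9 0.4 0.4] grip 0.203
[-0.1  0.9 68.9]
cop 668 [329.8 136.8] [[0.5269 0.0519 0.01  ]] [  3.8 -58.6 236. ]
cop 1495 [417.  205.6] [[0.6031 0.0361 0.01  ]] [ 65.4 -11.2 235.9]
(0, 0, 173) [[324. 263.]]
(8.5, -11, 173) [[341. 244.]]
(-8.5, -11, 173) [[308. 244.]]
(26, -11, 173) [[376. 244.]]
(26, 11, 173) [[374. 282.]]
```

View pics/wrist3.png

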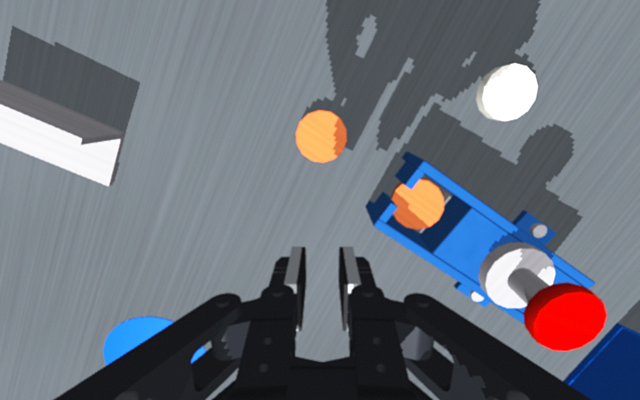

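```bash
python3 - <<'E'
from h import *
s=st(); I=robot.camera_info("wrist"); im=cv2.imread("pics/wrist3.png")
for a,c,b,m in blobs(im,(3,80,50),(18,255,255),300):
    k=cv2.findContours(m,0,1)[0][0].reshape(-1,2);P=plane(I,k,.01)[:,:2].astype(np.float32);cc,r=cv2.minEnclosingCircle(P)
    print(a,b,np.round(cc,4),round(r,4),delta((*cc,.01),s))
E
```

```text
t 7.33 pos [549.7  -2.4 247. ] xang 25.9 tilt [ 0.0016 -0.0001] F [ 0.4 -0.1  0.4] grip 0.198
2181 [295 109  52  54] [0.5227 0.0495] 0.0174 [ -2.  -58.7 236.9]
2017 [391 178  54  52] [0.6039 0.0376] 0.0204 [ 65.9 -12.5 237.1]
```

Request:
send_rows --commands '[[[0.8,-2,0,15,0,0,0],[0.8,0,0,20,0,0,0],[0.8,0,0,15,0,0,0],[0.8,0,0,8,0,0,0],[0.8,0,0,4,0,0,0],[0.8,0,0,0,0,0,0],[0.8,0,0,0,0,0,0]]]'

```text
clock: 7.92
ee_pos: [0.5478, -0.0034, 0.1852]
eef_rot: [0.975, 0.224, 0.001, 0.0]
force: [0.7, 0.5, 0.3]
grip_width: 0.198
```

```bash
python3 - <<'E'
from h import *
s=st(); print(delta((0.5227,0.0495,0.177),s))
E
```

```text
t 7.92 pos [547.8  -3.4 185.2] xang 25.9 tilt [ 0.0021 -0.0001] F [0.7 0.5 0.3] grip 0.198
[  0.5 -58.5   8.1]
```

Request:
send_rows --commands '[[[0.8,0,0,3,0,0,0],[0.8,0,0,3,0,0,0],[0.8,0,0,2,0,0,0],[0.8,0,0,0,0,0,0]]]'

```text
clock: 8.25
ee_pos: [0.547, -0.0034, 0.176]
eef_rot: [0.975, 0.224, -0.0, -0.0]
force: [-0.1, -0.2, 0.7]
grip_width: 0.2
```

```bash
python3 - <<'E'
from h import *
s=st(); print(delta((0.5227,0.0495,0.177),s))
save(robot.read_camera("wrist"),"wrist4.png")
E
```

```text
t 8.25 pos [547.   -3.4 176. ] xang 25.9 tilt [-0.0005 -0.    ] F [-0.1 -0.2  0.7] grip 0.2
[  1.3 -58.2  -1. ]
```

View pics/wrist4.png

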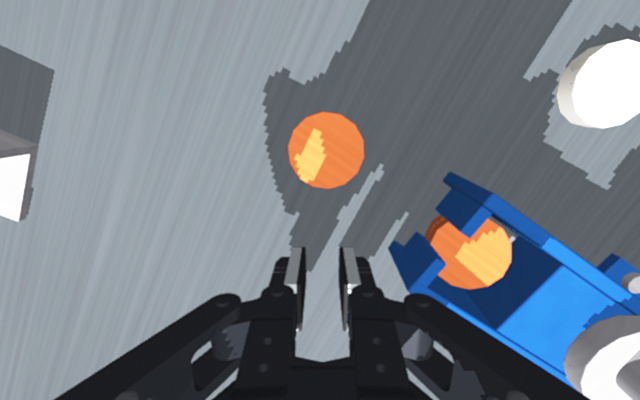

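The boss is centred ahead of the jaws, at (326,150), and the tips are about 3 mm above the table. I'll push slowly along tool -y.

Request:
send_rows --commands '[[[0.8,1,-6,0,0,0,0],[0.8,0,-8,0,0,0,0],[0.8,0,-8,0,0,0,0],[0.8,0,-5,0,0,0,0],[0.8,0,-4,0,0,0,0],[0.8,0,-4,0,0,0,0],[0.8,0,-4,0,0,0,0],[0.8,0,-4,0,0,0,0]]]'

```text
clock: 8.97
ee_pos: [0.5291, 0.0361, 0.1763]
eef_rot: [0.975, 0.224, 0.0, 0.0]
force: [1.0, 0.0, -0.5]
grip_width: 0.199
```

```bash
cat > look.py <<'E'
import sys
from h import *
s=st(); I=robot.camera_info("wrist"); im=robot.read_camera("wrist"); save(im,sys.argv[1])
for a,c,b,m in blobs(im,(3,80,50),(18,255,255),300):
    k=cv2.findContours(m,0,1)[0][0].reshape(-1,2);P=plane(I,k,.01)[:,:2].astype(np.float32);cc,r=cv2.minEnclosingCircle(P)
    print(a,b,np.round(cc,4),round(r,4),delta((*cc,.01),s))
print("spot",delta((0.4508,0.1970,.177),s))
E
python3 look.py wrist5.png
```

```text
t 8.97 pos [529.1  36.1 176.3] xang 25.9 tilt [ 0.0003 -0.0002] F [ 1.   0.  -0.5] grip 0.199
3591 [287 183  71  71] [0.5169 0.0596] 0.0181 [ -0.7 -26.5 166.3]
spot [  -0.2 -179.    -0.8]
```

View pics/wrist5.png

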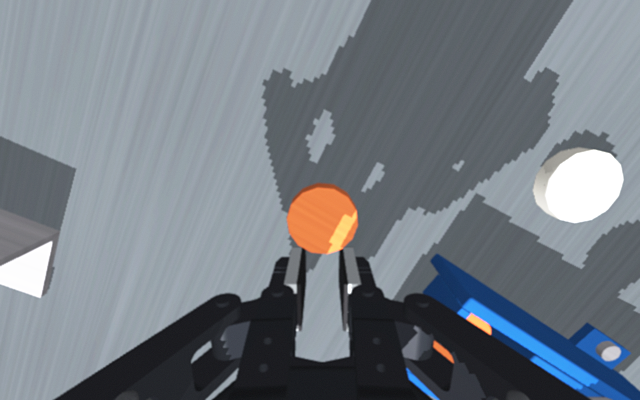

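The boss is seated against both fingertips, 26.5 mm ahead, and centred. I'll keep pushing, with 152 mm to go.

Request:
send_rows --commands '[[[0.8,0,-4,0,0,0,0],[0.8,0,-6,0,0,0,0],[0.8,0,-6,0,0,0,0],[0.8,0,-6,0,0,0,0],[0.8,0,-6,0,0,0,0],[0.8,0,-6,0,0,0,0],[0.8,0,-6,0,0,0,0],[0.8,0,-6,0,0,0,0]]]'

```text
clock: 9.68
ee_pos: [0.5088, 0.0777, 0.1762]
eef_rot: [0.975, 0.224, 0.0, 0.0]
force: [0.6, -0.2, -0.7]
grip_width: 0.194
```

```bash
python3 look.py wrist6.png
```

```text
t 9.68 pos [508.8  77.7 176.2] xang 25.9 tilt [ 0.     -0.0001] F [ 0.6 -0.2 -0.7] grip 0.194
4015 [287 183  72  72] [0.4966 0.1013] 0.0181 [ -0.8 -26.6 166.2]
spot [-1.000e-01 -1.327e+02 -8.000e-01]
```

Request:
send_rows --commands '[[[0.8,0,-6,0,0,0,0],[0.8,0,-6,0,0,0,0],[0.8,0,-6,0,0,0,0],[0.8,0,-6,0,0,0,0],[0.8,0,-6,0,0,0,0],[0.8,0,-6,0,0,0,0],[0.8,0,-6,0,0,0,0],[0.8,0,-6,0,0,0,0]]]'

```text
clock: 10.4
ee_pos: [0.4879, 0.1209, 0.1762]
eef_rot: [0.975, 0.224, -0.0, 0.0]
force: [-0.2, -1.1, -1.3]
grip_width: 0.201
```

```bash
python3 look.py wrist7.png
```

```text
t 10.4 pos [487.9 120.9 176.2] xang 25.9 tilt [-0.     -0.0001] F [-0.2 -1.1 -1.3] grip 0.201
4005 [286 183  73  71] [0.4754 0.1443] 0.018 [ -1.  -26.6 166.2]
spot [ -0.1 -84.7  -0.8]
```

View pics/wrist7.png

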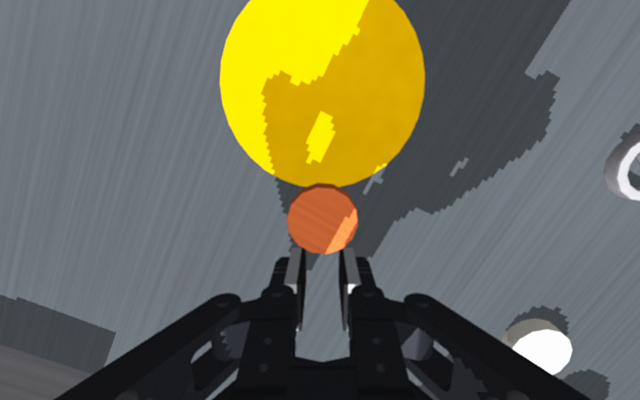

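The boss has just reached the edge of the yellow spot and is centred on it; about 58 mm is left.

Request:
send_rows --commands '[[[0.8,0,-6,0,0,0,0],[0.8,0,-8,0,0,0,0],[0.8,0,-8,0,0,0,0],[0.8,0,-8,0,0,0,0],[0.8,0,-8,0,0,0,0],[0.8,0,-8,0,0,0,0],[0.8,0,-5,0,0,0,0],[0.8,0,-3,0,0,0,0]]]'

```text
clock: 11.12
ee_pos: [0.4642, 0.1697, 0.1762]
eef_rot: [0.974, 0.224, -0.0, 0.0]
force: [-0.4, -0.2, -0.0]
grip_width: 0.197
```

```bash
python3 look.py wrist8.png
```

```text
t 11.12 pos [464.2 169.7 176.2] xang 25.95 tilt [-0.     -0.0001] F [-0.4 -0.2 -0. ] grip 0.197
3858 [287 184  71  69] [0.4515 0.1928] 0.018 [ -1.3 -26.4 166.2]
spot [ -0.1 -30.4  -0.8]
```

Four millimetres are left: a small last push, then back straight off along +y before lifting.

Request:
send_rows --commands '[[[0.8,0,-3,0,0,0,0],[0.8,0,0,0,0,0,0],[0.8,0,5,0,0,0,0],[0.8,0,10,0,0,0,0],[0.8,0,15,0,0,0,0],[0.8,0,15,0,0,0,0],[0.8,0,5,-10,0,0,0],[0.8,0,0,-30,0,0,0]]]'

```text
clock: 11.83
ee_pos: [0.4847, 0.1243, 0.2135]
eef_rot: [0.975, 0.223, -0.004, 0.0]
force: [0.5, -0.6, -0.1]
grip_width: 0.196
```

Request:
send_rows --commands '[[[0.8,0,0,-35,0,0,0],[0.8,0,0,-40,0,0,0],[0.8,0,0,-30,0,0,0],[0.8,0,0,0,0,0,0],[0.8,0,0,0,0,0,0]]]'

```text
clock: 12.25
ee_pos: [0.4857, 0.1258, 0.3231]
eef_rot: [0.975, 0.224, 0.002, 0.0]
force: [-0.5, -0.7, -0.2]
grip_width: 0.199
```

```bash
python3 look.py wrist9.png; python3 - <<'E'
from h import *
im=cv2.imread("pics/wrist9.png");I=robot.camera_info("wrist")
for a,c,b,m in blobs(im,(19,120,60),(34,255,255),1500):
    k=max(cv2.findContours(m,0,1)[0],key=len).reshape(-1,2);P=plane(I,k,0)[:,:2].astype(np.float32);print("yellow",a,b,cv2.minEnclosingCircle(P))
for n in("top","scene"): save(robot.read_camera(n),n+"9.png")
E
```

```text
t 12.25 pos [485.7 125.8 323.1] xang 25.84 tilt [0.0047 0.0008] F [-0.5 -0.7 -0.2] grip 0.199
1144 [302  86  38  40] [0.4505 0.1952] 0.0165 [ -2.9 -78.2 312.9]
spot [ -1.  -79.5 146. ]
yellow 7255 [270  49 101 106] ((0.44778764247894287, 0.19611461460590363), 0.04545542970299721)
yellow 2896 [525 200  89  73] ((0.72987961769104, 0.19190749526023865), 0.0456417016685009)
```

View pics/wrist9.png

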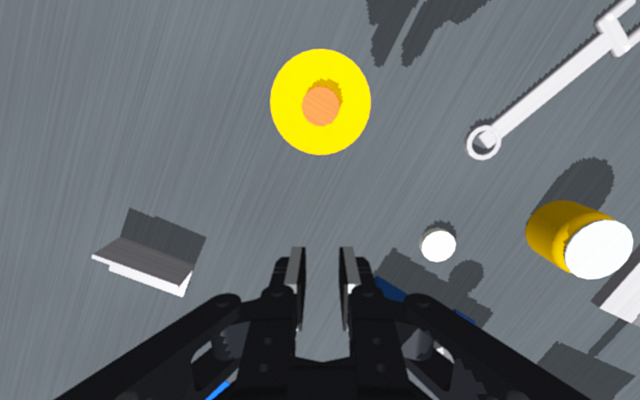

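View pics/scene9.png

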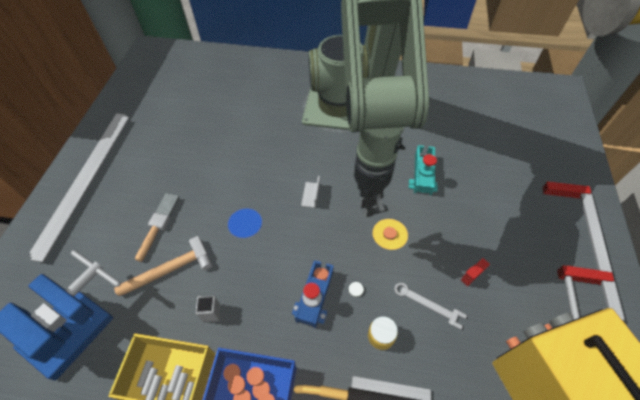

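The wrist view shows the boss at (321,105), centred within about 3 mm on the yellow spot at (320,101). In the scene view the red cap is up at (311,291), as at the start, and the bystanders are in place. Handing in.

```bash
python3 - <<'E'
from h import *
sc=cv2.imread("pics/scene9.png");i=robot.camera_info("scene")
for a,c,b,m in blobs(sc,(0,170,80),(6,255,255)): print("cap",c.round(1))
for a,c,b,m in blobs(sc,(5,80,100),(16,255,255),60): print("cop",a,c.round(1),plane(i,c,.01)[0].round(4),plane(i,c,.02)[0].round(4))
s=st(); print(abs(s["dq"]).max()); print(robot.hand_in())
E
```

```text
cap [429.6 159.8]
cap [566.4 189.3]
cap [475.1 270.8]
cap [586.8 274.3]
cap [311.  290.6]
cop 261 [146.2 243.6] [ 0.5812 -0.411   0.01  ] [ 0.5856 -0.4052  0.02  ]
cop 124 [389.7 232.7] [0.4536 0.1971 0.01  ] [0.4594 0.1961 0.02  ]
cop 808 [153.5 273.6] [ 0.656 -0.361  0.01 ] [ 0.6596 -0.3557  0.02  ]
cop 116 [321. 273.] [0.5912 0.0402 0.01  ] [0.5955 0.0409 0.02  ]
cop 116 [513.  342.1] [0.6844 0.478  0.01  ] [0.6877 0.4738 0.02  ]
cop 515 [235.9 383. ] [ 0.8615 -0.096   0.01  ] [ 0.8627 -0.0938  0.02  ]
cop 477 [258.8 384.5] [ 0.8569 -0.0483  0.01  ] [ 0.8582 -0.0465  0.02  ]
t 12.4 pos [484.7 126.  319.8] xang 25.86 tilt [-0.0029 -0.0009] F [ 0.  -0.  -0.5] grip 0.201
0.010343153005498654
the job is handed in; nothing more can be done
None
```

I pressed the plunger once to its hard stop, where the force rose from 15 to 24 N, and it sprang back. One boss came out. I pushed it about 160 mm onto the yellow spot with the jaws held 17 mm apart, without gripping or lifting it. Then I backed off, raised the tool clear and handed in at 12.4 s.

**Boss position:** the last views put it 1 to 4 mm from the centre of the yellow spot; the limit is 28 mm. The wrist and scene cameras disagreed by about 3 mm.

**Dispenser:** the plunger cap is back at its starting pixel. The upper boss is visible in the magazine; the one under it is hidden, so I couldn't check it directly.

**Bystanders:** they looked unmoved by eye in the scene view. I did not measure each one; the red magnet's blob shifted about 3 px from the first picture, as the arm's shadow moved. No check failed outright.

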